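# Snap the retaining clip onto the capsule-ring spindle

## Task

Take the steel spring clip out of the white tray, set it flat on the hub plate of the capsule ring, and slide it sideways into the groove under the spindle's head until it snaps fully home round the neck. Feel your way and press gently so that neither clip nor ring is strained; let go of the clip and leave the other things where they stand.

Things in the scene. Friction and masses are not known exactly. Their poses are not given: they have to be found in the camera images.
- clip: Loose flat steel U-clip, 5 mm thick, 62 x 38 mm, about 85 g. Origin: bore centre on the underside. +x points out of the open mouth, z up. Back plate x -44.5 to -10.5 mm; two spring prongs end in bumps 15 mm apart at x +8 mm, flaring to x +16 mm. The neck seats at the origin, with under 1 mm of play. The prongs spring open over the neck: push builds to 7-13 N, drops; push on until it stops.
- clip_tab (a point): Middle of the clip's upright grip tab: 20 mm (clip x) by 10 mm (clip y), standing from 5 to 40 mm above the clip's underside. This point lies at clip x -34, y 0, z +26 mm; axes as the clip's. Pinch the tab across its 10 mm, fingertips at least 8 mm above the underside.
- stand: Fixed round stand, origin at foot centre on the table, z up = spindle axis. Foot 144 mm wide; on it an alloy ring (176 mm, small holes) with a flat raised steel hub plate (110 mm), and the upright spindle in the middle. The plate's height is set differently each time, 59 to 94 mm above the table, and is not reported: feel for it. The plate is sprung: yields 1 mm per 4 N, at most 2 mm.
- axis_foot (a point): Point on the spindle axis at table height (same as the stand's origin). Spindle: neck 20 mm diameter rising 7 mm from the hub plate, then a nose-shaped head 28 mm wide, 38 mm tall. The groove is that 7 mm gap between plate and head, open all round: enter from any side. Friction there about 0.25. A clean snap loads the stand about 20 N, prong squeeze included; over 35 N in all harms it.
- tray: Fixed white shallow tray, 150 x 130 x 14 mm, walls and floor 4 mm; origin under its centre. The clip lies flat in it, tab upright.
- jar: Bystander: amber jar with white cap, 52 mm wide, 65 mm tall, origin at its foot. Leave it alone.
- block: Bystander: steel setting block 36 x 28 x 24 mm, origin under its centre. Leave it alone.
- washer: Bystander: plain closed steel washer, 40 mm wide, 6 mm thick, origin under its centre. Leave it alone.
Things that resemble listed ones, but are neither listed nor needed, are in the scene too. Leave any green look-alike of the clip alone.

How it is judged:
On the way, in this order (a step that is already met when the one before it is completed fails the run):
1. the clip has been lifted clear of the tray (height (world z) of clip above 0.045 m), for 0.2 s.
2. the clip is round the neck of the spindle, under its head (horizontal distance between clip and stand below 0.003 m and z of clip in the frame of stand between 0.055 and 0.098 m), for 0.2 s.
At the end, for the whole second after the job is handed in: The clip lies at rest in the spindle's groove, level within 7 degrees, its bore centre within 2.5 mm of the spindle axis and its underside between 55 and 98 mm above the foot of the stand (that is, on the hub plate under the head) (horizontal distance between clip and stand below 0.0025 m and z of clip in the frame of stand between 0.055 and 0.098 m and angle between clip's own z axis and vertical below 0.12 rad and linear speed of clip below 0.01 m/s); the robot touches nothing.
It fails at once if the ring, hub or spindle is loaded with more than 35 N (contact force between anything else and stand above 35 N).
It fails at once if the jar is moved more than 20 mm (distance of jar from where it was at the start of the episode above 0.02 m).
It fails at once if the block is moved more than 20 mm (distance of block from where it was at the start of the episode above 0.02 m).
It fails at once if the washer is moved more than 20 mm (distance of washer from where it was at the start of the episode above 0.02 m).
It also fails if it takes over 59 s, if anything falls off the work surface, if the arm or the gripper's body presses on something with over 40 N, if the wrist force passes 120 N, or if a joint passes its speed limit or range.

## Robot

A 6-joint arm with a two-finger parallel gripper is mounted at the origin on the work surface. World frame = base frame: x ahead of the robot, y to its left, z up, the work surface at z = 0. Lengths are in m, angles in rad, forces in N, time in s.
With the tool pointing down it reaches from about 0.25 to 0.725 m from the base axis. Payload 9.7 kg.
Tool frame: the origin (TCP) lies midway between the tips of the shut fingers; the grasp point (between the pads) lies 19 mm behind it; y points along the fingers, x is the direction in which the jaws open and shut, and the axes are right-handed (so a half turn about y gives the same grasp; the last joint's range is limited). The gripper opens to 85 mm and grips with 20 to 120 N. Pads are 22 mm wide; open, the fingers measure 114 mm over their backs; the gripper's body (76 mm by 85 mm) begins 54 mm behind the grasp point. The pads swing forward as they close: fully open they stand 13 mm farther back than shut.
Start: joints at [1.187, 0.087, 0.176, 1.66, 0, 1.571], TCP at [0.206, 0.51, 0.231] pointing down, gripper open.
Joint ranges: [-3.13, 3.13], [-0.85, 1.81], [-1.15, 1.24], [-2.2, 2.28], [-1.44, 1.52], [-3.14, 3.14]. Speed limits (rad/s): [2.22, 2.22, 2.57, 3.14, 3.14, 3.14].

## Interface

Orientations are given as a unit quaternion [x, y, z, w].
In Python, from station import state, read_camera, manip gives the robot as it stands.
- The arm moves only by the shell command python3 -m crank 'ROWS' [FORCE]. ROWS is JSON, a list of rows, each a list of 7 numbers: the turn, a rotation vector about the tool's x, y, z in units of 5 degrees (1.0 is 5 degrees), then the shift along the tool's x, y, z in units of 50 mm (1.0 is 50 mm), then the opening, from -1 (shut) to 1 (fully open), so that 0 is half open. A call has 1 to 8 rows; each row shifts and turns the pose as measured when the row begins, along the tool's axes as they then stand; what a row does not reach is not made up. A row lasts 1/8 s, in which the tool goes at most 62.5 mm and 10.7 degrees, less where a joint would pass 70% of its speed; a pose out of reach is approached as far as the arm can. A call is refused whole if a number of a shift passes 1 or a number of a turn 1, either way. A call with a gripper value outside its range is refused whole. The fingers move at their own pace and stop on an object; FORCE is the grip in N (left out, the last holds). Time passes only in rows, so rows that do not move let the fingers close. It gives the time, the measured TCP pose, the force and the opening at its end, in the units of the state.
- state(): the state, without advancing time (a new reading comes with each control period).
- read_camera(name): name is "scene" or "side" or "wrist"; returns a dict with "color" (480x640x3 uint8, blue, green, red), "K" (3x3 intrinsics, pixels), "position" and "attitude" of the camera in the world. Camera axes: x right, y down, z forward; pixel columns grow to the right and rows downward; lengths in m; the calibration is good to about 2 mm. The wrist camera is an equidistant fisheye: a pixel r from the principal point sees the ray r / f radians off the axis. A picture is of the moment at which its call begins. There is no depth.
- manip.hand_in(): hands the job in, once; it reports no verdict.
The state is a dict: "time_s": time; "q": joint angles; "joint_vel": joint speeds; "joint_efforts": joint torques, N m; "eef_pos": TCP position; "orientation": TCP orientation; "contact_force": force on the tool from outside, world axes, zero at the start; "moment": the same for the moment, N m; "width": finger opening in m.
Only numpy, scipy, OpenCV 4.12 (cv2) and the standard library are available. Lean on these libraries where they do the work, as an engineer would, in place of code of your own. Each camera call takes 0.05 s, during which the arm holds its last target. There are 200 camera calls.

## Working session

There is one attempt and no reset: what is moved stays moved. The work goes in short steps, Python scripts to look and compute and a shell command to move; the robot and the scene stay as the last step left them, time stands still between calls to the robot, and variables do not carry over. Pictures are saved under pics/ and viewed, about 8 in all and at most 12, crops included, and the job is handed in when it is done.

```bash
mkdir -p pics; ls
python3 - <<'E'
from station import state, read_camera
import cv2,json
s=state();print(s)
for n in ("scene","side"):
    c=read_camera(n);cv2.imwrite(f"pics/{n}0.png",c["color"]);print(n,c["K"],c["position"],c["attitude"])
E
```

```text
pics
{'time_s': 0.0, 'q': array([1.18703254e+00, 8.74580773e-02, 1.75086357e-01, 1.65981630e+00,
       2.75282823e-06, 1.57080654e+00]), 'joint_vel': array([ 3.07290126e-04, -2.99041348e-04,  1.06281409e-03,  1.73473309e-03,
       -1.31851183e-03, -8.35381074e-05]), 'joint_efforts': array([-1.98580470e-03, -5.20403767e+01,  4.64796031e+01,  1.67921913e-02,
       -2.01810935e-04, -3.41937465e-06]), 'eef_pos': array([0.20583175, 0.50975974, 0.23055967]), 'orientation': array([ 0.5864531 ,  0.39505872, -0.39587559, -0.58590433]), 'contact_force': array([-0.4422438 , -0.2922529 , -0.57104773]), 'moment': array([ 0.0568478 , -0.01924128, -0.00076907]), 'width': 0.08538921977471725}
scene [[495.26668886   0.         315.90426907]
 [  0.         495.26668886 240.83355803]
 [  0.           0.           1.        ]] [ 1.20386498 -0.52819889  0.64728371] [ 0.80182566  0.40055982 -0.19342336 -0.39901734]
side [[602.06463258   0.         315.63829019]
 [  0.         602.06463258 244.8129273 ]
 [  0.           0.           1.        ]] [ 0.09536438 -1.05147117  0.69293646] [ 0.83764392 -0.20704286  0.11173116 -0.49295239]
```

View pics/scene0.png

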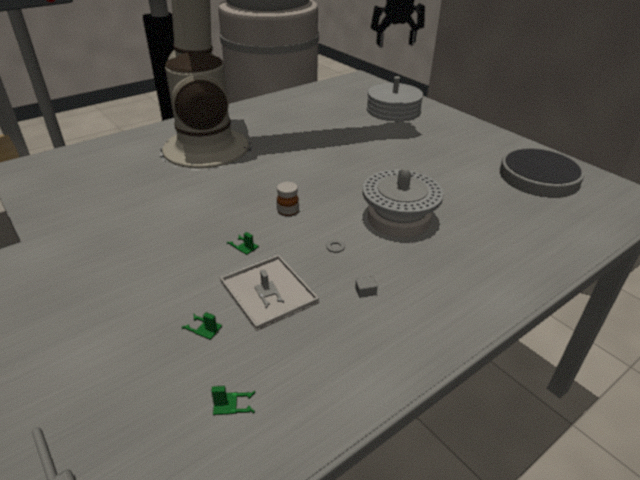

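View pics/side0.png

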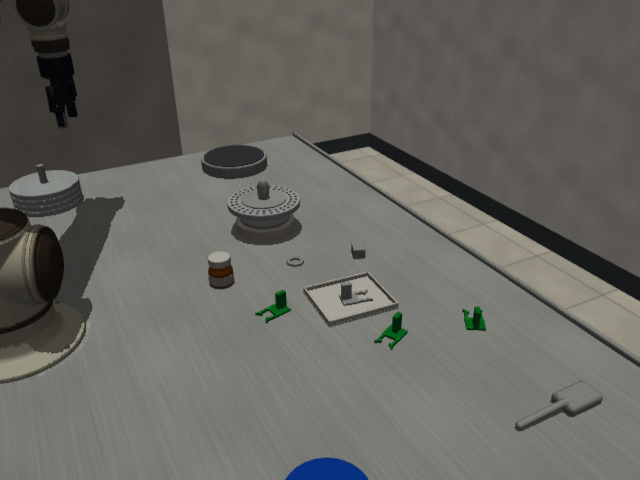

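The first two pictures show these possible clips:
- The steel one in the white tray, at scene (268,288) and side (350,293).
- Green look-alikes at scene (245,243), (206,325) and (230,400). These are not wanted.

The stand with its spindle is at scene (402,195) and side (263,205). The plate stack at scene (395,100) is a look-alike. I choose the steel clip in the tray and check it in a close crop.

```bash
cat > h.py <<'E'
import numpy as np, cv2
from scipy.spatial.transform import Rotation as R
def ray(c,uv,fish=False):
    K=c["K"];x=(uv[0]-K[0,2])/K[0,0];y=(uv[1]-K[1,2])/K[1,1]
    if fish:
        r=np.hypot(x,y)+1e-12;d=np.array([x/r*np.sin(r),y/r*np.sin(r),np.cos(r)])
    else:d=np.array([x,y,1.]);d/=np.linalg.norm(d)
    return np.array(c["position"]),R.from_quat(c["attitude"]).apply(d)
def plane(c,uv,z,fish=False):
    p,d=ray(c,uv,fish);return p+d*(z-p[2])/d[2]
def tri(rs):
    A=sum(np.eye(3)-np.outer(d,d) for p,d in rs);b=sum((np.eye(3)-np.outer(d,d))@p for p,d in rs)
    x=np.linalg.solve(A,b);return x,[np.linalg.norm(np.cross(x-p,d)) for p,d in rs]
def proj(c,P,fish=False):
    v=R.from_quat(c["attitude"]).inv().apply(np.array(P)-c["position"]);K=c["K"]
    if fish:
        t=np.arctan2(np.hypot(v[0],v[1]),v[2]);n=np.hypot(v[0],v[1]);a=v[:2]/n*t
    else:a=v[:2]/v[2]
    return a*[K[0,0],K[1,1]]+K[:2,2]
E
python3 - <<'E'
import cv2,numpy as np
a=cv2.imread("pics/scene0.png");b=cv2.imread("pics/side0.png")
f=lambda i,x,y,w,h:cv2.resize(i[y:y+h,x:x+w],(400,300),interpolation=cv2.INTER_CUBIC)
m=np.vstack([np.hstack([f(a,215,250,112,84),f(b,295,265,112,84)]),np.hstack([f(a,350,160,112,84),f(b,208,170,112,84)])])
cv2.imwrite("pics/m1.png",m)
E
```

```text
(no output)
```

View pics/m1.png

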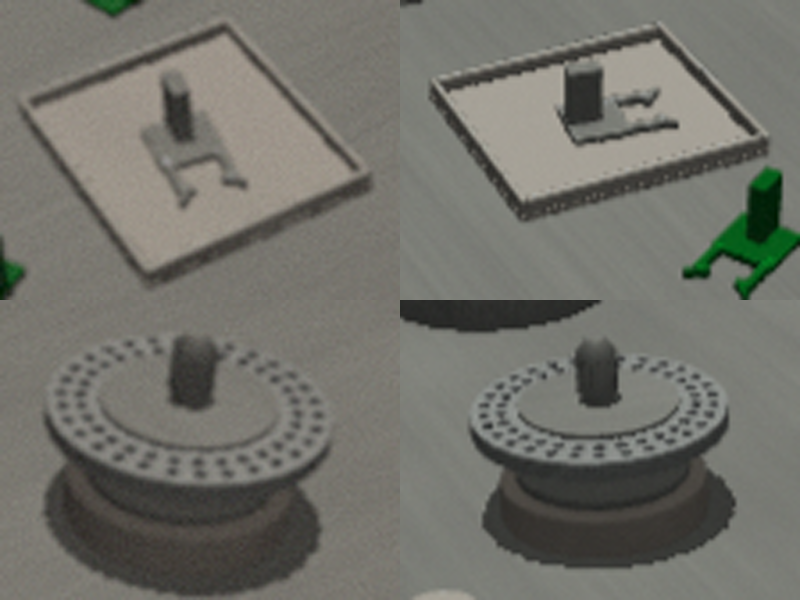

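Run:
```python
from h import *
from station import read_camera
a=read_camera("scene");b=read_camera("side")
S=lambda x,y:(215+x/3.571,250+y/3.571);T=lambda x,y:(295+(x-400)/3.571,265+y/3.571)
S2=lambda x,y:(350+x/3.571,160+(y-300)/3.571);T2=lambda x,y:(208+(x-400)/3.571,170+(y-300)/3.571)
print("tabtop",tri([ray(a,S(174,77)),ray(b,T(583,66))]), plane(a,S(174,77),.044),plane(b,T(583,66),.044))
for n,p,q in (("tipL",S(238,183),T(653,95)),("tipR",S(184,203),T(672,124))):print(n,plane(a,p,.009),plane(b,q,.009))
# tray rim corners z .014
for n,p in (("trayS",[S(25,102),S(225,25),S(370,180),S(150,278)]),):print(n,np.mean([plane(a,x,.014) for x in p],0))
print("trayT",np.mean([plane(b,x,.014) for x in [T(432,90),T(658,27),T(767,145),T(523,205)]],0))
print("top",tri([ray(a,S2(195,337)),ray(b,T2(597,340))]))
print("neckbase",tri([ray(a,S2(193,408)),ray(b,T2(599,404))]))
for z in (.06,.075,.09):
  for n,c,l,r in (("s",a,S2(97,400),S2(281,410)),("t",b,T2(514,400),T2(679,400))):
    p,q=plane(c,l,z),plane(c,r,z);print(z,n,(p+q)/2,np.linalg.norm(p-q))
```

```text
tabtop (array([ 0.59659065, -0.18239946,  0.04401332]), [np.float64(0.0017060841859841856), np.float64(0.001706084185984131)]) [ 0.59491659 -0.18057214  0.044     ] [ 0.59619716 -0.18508084  0.044     ]
tipL [ 0.64916944 -0.17856345  0.009     ] [ 0.64312772 -0.18380562  0.009     ]
tipR [ 0.64481453 -0.20851439  0.009     ] [ 0.63727969 -0.21371055  0.009     ]
trayS [ 0.61304585 -0.18293558  0.014     ]
trayT [ 0.60114634 -0.19070255  0.014     ]
top (array([0.58050968, 0.18758265, 0.12741238]), [np.float64(0.0010216999084490524), np.float64(0.001021699908449064)])
neckbase (array([0.5815321 , 0.19348455, 0.07715416]), [np.float64(0.00030395740166968844), np.float64(0.00030395740166971045)])
0.06 s [0.55822988 0.21609638 0.06      ] 0.11606857387854906
0.06 t [0.59590997 0.23452805 0.06      ] 0.1162280701251921
0.075 s [0.57472025 0.1970861  0.075     ] 0.1131040295033674
0.075 t [0.58404751 0.20405108 0.075     ] 0.11347357396129484
0.09 s [0.59121062 0.17807581 0.09      ] 0.11013948512818558
0.09 t [0.57218505 0.1735741  0.09      ] 0.11071907779739738
```

The clip tab is at about (0.596,-0.183), with the mouth pointing about -15°. The spindle axis is at about (0.581,0.19), and the plate is about 0.08 m high. These agree with the given sizes. Next I work out the tool-frame steps to above the clip.

```bash
cat > go.py <<'E'
# go.py x y z heading_deg : displacement to a tool-down pose whose pad-width axis lies along heading
import sys
from h import *
from station import state
s=state();M=R.from_quat(s["orientation"]).as_matrix()
x,y,z,h=map(float,sys.argv[1:5])
print("t",round(s["time_s"],2),"p",s["eef_pos"].round(4),"w",round(s["width"],4),"F",s["contact_force"].round(2))
print("axes cols\n",M.round(3),"q",s["q"].round(2))
d=np.array([np.cos(np.radians(h)),np.sin(np.radians(h)),0])
zs=d if M[:,2]@d>0 or len(sys.argv)>5 else -d
Y=np.array([0,0,-1.]);T=np.c_[np.cross(Y,zs),Y,zs]
rv=np.degrees(R.from_matrix(M.T@T).as_rotvec())/5
print("turn units",rv.round(2),"shift units",(M.T@(np.array([x,y,z])-s["eef_pos"])/.05).round(3))
E
python3 go.py .596 -.183 .12 -15
```

```text
t 0.2 p [0.2059 0.5099 0.2309] w 0.0852 F [ 0.16 -0.48  0.3 ]
axes cols
 [[ 0.374 -0.    -0.927]
 [ 0.927 -0.001  0.374]
 [-0.001 -1.     0.   ]] q [1.19 0.09 0.18 1.66 0.   1.57]
turn units [-0.   -1.4  -0.01] shift units [ -9.926   2.225 -12.423]
```

```bash
python3 -m crank '[[0,0,0,-0.6,0,-0.75,-0.2],[0,0,0,-0.6,0,-0.75,-0.2]]' 30; python3 go.py .596 -.183 .12 -15
```

```text
time_s: 0.45
eef_pos: [0.2527, 0.4261, 0.2293]
orientation: [0.586, 0.396, -0.398, -0.585]
contact_force: [0.2, 0.2, -0.9]
width: 0.0516
t 0.45 p [0.2527 0.4261 0.2293] w 0.0516 F [ 0.15  0.21 -0.94]
axes cols
 [[ 0.37  -0.001 -0.929]
 [ 0.929 -0.002  0.371]
 [-0.003 -1.     0.   ]] q [ 1.04 -0.04  0.04  1.66 -0.    1.42]
turn units [-0.01 -1.35 -0.03] shift units [ -8.764   2.208 -10.892]
```

```bash
python3 -m crank '[[0,0,0,-0.7,0,-0.88,-0.2],[0,0,0,-0.7,0,-0.88,-0.2],[0,0,0,-0.7,0,-0.88,-0.2],[0,0,0,-0.7,0,-0.88,-0.2],[0,0,0,-0.7,0,-0.88,-0.2],[0,0,0,-0.7,0,-0.88,-0.2],[0,0,0,-0.7,0,-0.88,-0.2],[0,0,0,-0.7,0,-0.88,-0.2]]'; python3 go.py .596 -.183 .12 -15
```

```text
time_s: 1.45
eef_pos: [0.4808, 0.0229, 0.2297]
orientation: [0.585, 0.398, -0.398, -0.584]
contact_force: [0.4, 0.7, 0.5]
width: 0.034
t 1.45 p [0.4808 0.0229 0.2297] w 0.034 F [0.39 0.73 0.49]
axes cols
 [[ 0.368  0.001 -0.93 ]
 [ 0.93  -0.002  0.368]
 [-0.001 -1.    -0.002]] q [ 0.05 -0.08  0.01  1.66 -0.    0.43]
turn units [ 0.02 -1.31 -0.02] shift units [-2.981  2.204 -3.653]
```

```bash
python3 -m crank '[[0,0,0,-0.6,0.3,-0.75,-0.2],[0,0,0,-0.6,0.3,-0.75,-0.2],[0,0,0,-0.6,0.3,-0.75,-0.2],[0,0,0,-0.6,0.3,-0.75,-0.2],[0,0,0,-0.6,0.3,-0.7,-0.2],[0,-1,0,0,0,0,-0.2],[0,0,0,0,0,0,-0.2]]'
python3 - <<'E'
from station import read_camera
from h import *
c=read_camera("wrist");print(c["K"],c["position"],c["attitude"])
cv2.imwrite("pics/w1.png",c["color"])
E
python3 go.py .596 -.183 .12 -15
```

```text
time_s: 2.33
eef_pos: [0.6011, -0.1967, 0.15]
orientation: [-0.568, -0.421, 0.422, 0.568]
contact_force: [-0.7, 0.1, 0.0]
width: 0.034
[[371.64829954   0.         316.40425415]
 [  0.         371.64829954 236.39531849]
 [  0.           0.           1.        ]] [ 0.52421706 -0.17411085  0.2924048 ] [0.79299591 0.58907229 0.09242078 0.12493885]
t 2.38 p [ 0.601  -0.1966  0.1498] w 0.0337 F [-0.49  0.27  0.38]
axes cols
 [[ 0.29  -0.002 -0.957]
 [ 0.957 -0.     0.29 ]
 [-0.001 -1.     0.001]] q [-0.32  0.27  0.23  1.53 -0.   -0.02]
turn units [-0.02 -0.38 -0.01] shift units [0.231 0.596 0.173]
```

View pics/w1.png

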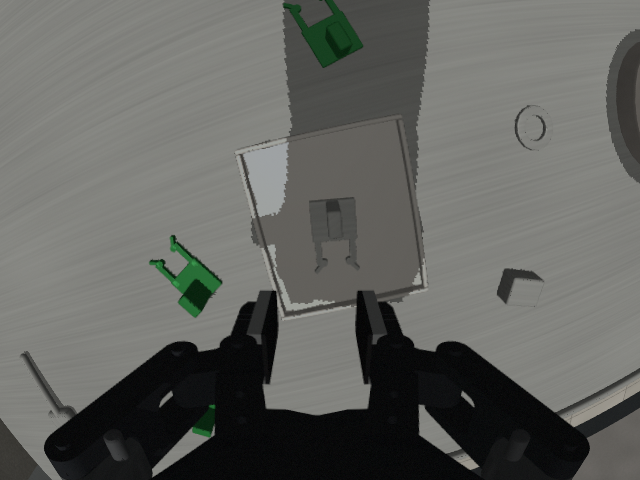

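The wrist view shows the steel clip in the tray. The tab top is near (334,206), the back plate corners are at (310,200), (356,198), (357,240) and (311,242), and the prong tips are at (321,268) and (352,266).

Run:
```python
from station import read_camera
from h import *
c=read_camera("wrist");g=c["color"]
print(plane(c,(334,206),.044,True))
P=[plane(c,u,.009,True)[:2] for u in [(310,200),(356,198),(357,240),(311,242),(321,268),(352,266)]]
print(np.round(P,4))
ax=(P[4]+P[5]-P[0]-P[1])/2;print("len",np.linalg.norm(ax),"head",np.degrees(np.arctan2(ax[1],ax[0])),"w",np.linalg.norm(P[0]-P[1]))
u=ax/np.linalg.norm(ax);print("tab from back edge",(P[0]+P[1])/2+u*.0105)
cv2.imwrite("pics/w1c.png",cv2.resize(g[180:285,280:390],None,fx=5.5,fy=5.5,interpolation=cv2.INTER_CUBIC))
```

```text
[ 0.58324211 -0.17935401  0.044     ]
[[ 0.5816 -0.1967]
 [ 0.5903 -0.1618]
 [ 0.6239 -0.1701]
 [ 0.6148 -0.2061]
 [ 0.6388 -0.2049]
 [ 0.6446 -0.1798]]
len 0.057304675913262035 head -13.199046908613893 w 0.035932408015252514
tab from back edge [ 0.5961578 -0.1816636]
```

View pics/w1c.png

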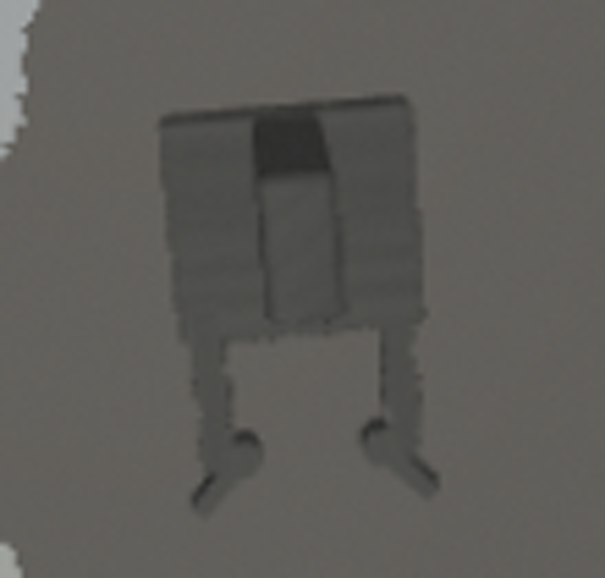

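The crop shows the tab top face centred at wrist pixel (334.9,224.9). The prong tips are at (317,272.5) and (358,268.5), and the back corners at (309,202) and (354,198).

```bash
python3 - <<'E'
from station import read_camera
from h import *
c=read_camera("wrist")
t=plane(c,(334.9,224.9),.044,True);print(t)
e=[plane(c,u,.044,True)[:2] for u in [(327.6,212.4),(340,211.5),(342.7,237.3),(329.5,238.5)]];a=e[2]+e[3]-e[0]-e[1];print("tabhead",np.degrees(np.arctan2(a[1],a[0])),np.linalg.norm(a)/2)
P=[plane(c,u,.009,True)[:2] for u in [(309.1,202.2),(354.2,197.8),(317,272.5),(358.2,268.5)]]
ax=(P[2]+P[3]-P[0]-P[1])/2;u=ax/np.linalg.norm(ax);print("len",np.linalg.norm(ax),"head",np.degrees(np.arctan2(ax[1],ax[0])),(P[0]+P[1])/2+u*.0105,np.linalg.norm(P[0]-P[1]))
E
python3 go.py .5975 -.1815 .015 -14
```

```text
[ 0.59659836 -0.18213146  0.044     ]
tabhead -11.137966788433598 0.018932101131382884
len 0.05992404885466918 head -11.373752171783682 [ 0.59688124 -0.18222118] 0.03542203886414913
t 2.48 p [ 0.6011 -0.1959  0.1506] w 0.0342 F [0.18 1.1  0.2 ]
axes cols
 [[ 0.29  -0.    -0.957]
 [ 0.957 -0.001  0.29 ]
 [-0.001 -1.     0.   ]] q [-0.31  0.27  0.23  1.53 -0.   -0.02]
turn units [-0.   -0.57 -0.01] shift units [0.257 2.713 0.152]
```

```bash
python3 -m crank '[[0,-0.95,0,0.24,0,0.165,-0.2],[0,0,0,0,0.7,0,-0.2],[0,0,0,0,0.7,0,-0.2],[0,0,0,0,0.4,0,-0.2],[0,0,0,0,0,0,-0.2]]'; python3 go.py .5967 -.182 .016 -12
```

```text
time_s: 3.1
eef_pos: [0.5975, -0.1787, 0.0622]
orientation: [0.552, 0.446, -0.444, -0.548]
contact_force: [-1.0, -0.5, 0.6]
width: 0.034
t 3.1 p [ 0.5975 -0.1787  0.0622] w 0.034 F [-1.   -0.54  0.56]
axes cols
 [[ 0.208  0.006 -0.978]
 [ 0.978 -0.002  0.208]
 [-0.001 -1.    -0.006]] q [-0.29  0.26  0.04  1.35 -0.   -0.08]
turn units [ 0.07 -0.01 -0.01] shift units [-0.066  0.925  0.007]
```

```bash
python3 -m crank '[[0,0,0,-0.066,0.3,0,-0.2],[0,0,0,0,0.3,0,-0.2],[0,0,0,0,0.3,0,-0.2],[0,0,0,0,0,0,-0.2]]'; python3 go.py .5967 -.182 .016 -12
```

```text
time_s: 3.6
eef_pos: [0.5981, -0.1821, 0.0167]
orientation: [0.553, 0.446, -0.443, -0.547]
contact_force: [-0.1, -0.3, -0.2]
width: 0.0341
t 3.6 p [ 0.5981 -0.1821  0.0167] w 0.0341 F [-0.14 -0.26 -0.15]
axes cols
 [[ 0.209  0.009 -0.978]
 [ 0.978 -0.003  0.209]
 [-0.001 -1.    -0.009]] q [-0.3   0.28 -0.02  1.26 -0.   -0.09]
turn units [ 0.1  -0.01 -0.02] shift units [-0.003  0.014  0.027]
```

```bash
python3 -m crank '[[0.1,0,0,0,0,0.027,-1],[0,0,0,0,0,0,-1],[0,0,0,0,0,0,-1],[0,0,0,0,0,0,-1]]' 60; python3 -m crank '[[0,0,0,0,-0.3,0,-1],[0,0,0,0,-0.5,0,-1],[0,0,0,0,-0.6,0,-1],[0,0,0,0,-0.8,0,-1],[0,0,0,0,-0.8,0,-1],[0,0,0,0,0,0,-1]]';  python3 - <<'E'
from station import read_camera
from h import *
a=read_camera("wrist")["color"];cv2.imwrite("pics/w2.png",cv2.resize(a[150:390,160:480],(800,600)))
E
python3 go.py .53 .17 .2 18
```

```text
time_s: 4.1
eef_pos: [0.5973, -0.1821, 0.0179]
orientation: [0.55, 0.445, -0.445, -0.549]
contact_force: [-0.1, -0.5, -0.8]
width: 0.0089
time_s: 4.85
eef_pos: [0.597, -0.1818, 0.1784]
orientation: [0.552, 0.445, -0.444, -0.548]
contact_force: [0.5, -1.2, -1.9]
width: 0.0087
t 4.9 p [ 0.5965 -0.1816  0.1763] w 0.0091 F [-0.39  0.13 -0.88]
axes cols
 [[ 0.209  0.002 -0.978]
 [ 0.978 -0.002  0.209]
 [-0.002 -1.    -0.002]] q [-0.29  0.25  0.25  1.57 -0.   -0.08]
turn units [ 0.02 -6.01 -0.03] shift units [ 6.598 -0.491  2.767]
```

View pics/w2.png

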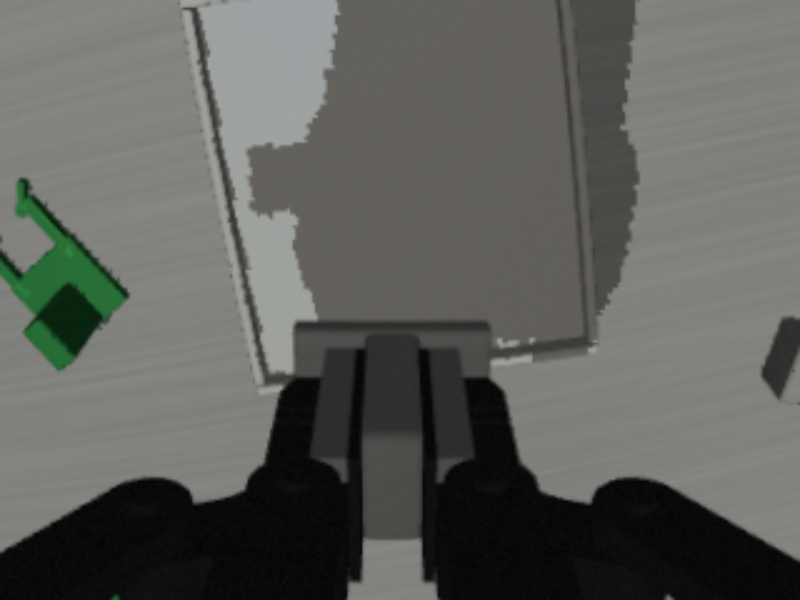

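The clip is held square and was lifted to about 0.16 m. The back edge spans crop (295,330) to (491,330). I go part of the way, then view the stand from the wrist.

```bash
python3 - <<'E'
from station import read_camera,state
from h import *
c=read_camera("wrist");s=state();M=R.from_quat(s["orientation"]).as_matrix()
for u in [(278,282),(356.4,282)]:
  p=plane(c,u,s["eef_pos"][2]-.0179+.009,True);print("corner in tool",(M.T@(p-s["eef_pos"])).round(4))
E
python3 -m crank '[[0,-1,0,0.5,-0.2,0,-1],[0,-1,0,0.7,-0.2,0,-1],[0,-1,0,0.7,-0.2,0,-1],[0,-1,0,0.7,0,0,-1],[0,-1,0,0.7,0,0,-1],[0,-1,0,0.7,0,0,-1],[0,0,0,0,0,0,-1],[0,0,0,0,0,0,-1]]'
python3 - <<'E'
from station import read_camera
from h import *
c=read_camera("wrist");cv2.imwrite("pics/w3.png",c["color"])
for z in(.08,.125):print(proj(c,(.581,.19,z),True))
E
python3 go.py .53 .17 .2 18
```

```text
corner in tool [-0.0181  0.0089  0.0083]
corner in tool [0.0176 0.0089 0.0083]
time_s: 5.95
eef_pos: [0.5866, 0.0219, 0.1929]
orientation: [-0.406, -0.571, 0.579, 0.417]
contact_force: [0.3, -0.2, -1.1]
width: 0.0086
[505.99907376 291.46530307]
[531.72879586 316.42297836]
t 6.0 p [0.5866 0.0218 0.1929] w 0.0087 F [ 0.4  -0.01 -0.45]
axes cols
 [[-0.322 -0.019 -0.947]
 [ 0.947  0.    -0.322]
 [ 0.006 -1.     0.018]] q [ 0.04  0.19  0.21  1.62  0.   -0.29]
turn units [-0.21  0.16  0.07] shift units [ 3.172 -0.12   0.119]
```

View pics/w3.png

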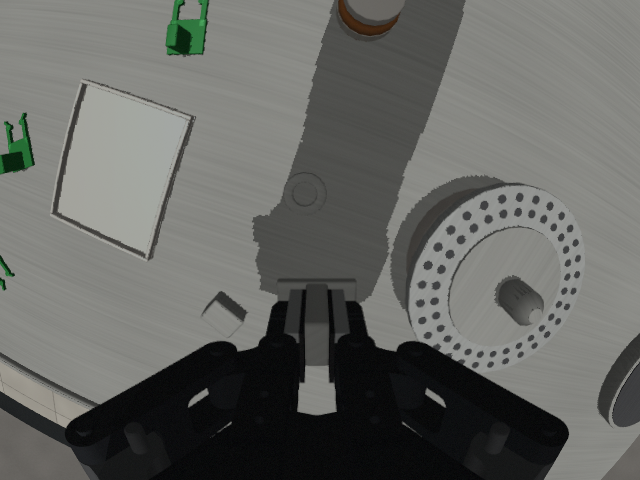

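The wrist view shows the hub plate ellipse at about (448-565, 227-346) and the head's dome end at about (530,315). That agrees with the prediction of (532,316). The tray is empty and the clip is in the fingers. Next I fit the hub plate circle.

Run:
```python
from station import read_camera
from h import *
from scipy.optimize import least_squares
c=read_camera("wrist");g=cv2.GaussianBlur(cv2.cvtColor(c["color"],cv2.COLOR_BGR2GRAY),(3,3),0).astype(float)
# edge along rays from expected centre, plate rim expected r=55mm
for z in (.07,.075,.08,.085,.09):
  pts=[]
  for a in np.radians(np.arange(0,360,6)):
    rr=np.arange(.049,.062,.0004);v=[]
    for r in rr:
      u=proj(c,(.581+r*np.cos(a),.190+r*np.sin(a),z),True);v.append(cv2.getRectSubPix(g.astype(np.float32),(1,1),tuple(map(float,u)))[0,0])
    d=np.abs(np.gradient(v));k=d.argmax()
    if d[k]>2:pts.append((.581+rr[k]*np.cos(a),.190+rr[k]*np.sin(a)))
  p=np.array(pts);f=lambda q:np.hypot(p[:,0]-q[0],p[:,1]-q[1])-q[2]
  s=least_squares(f,[.581,.19,.055],loss="soft_l1",f_scale=.0005);print(z,len(p),s.x.round(4),"mad",np.median(abs(f(s.x))).round(5), "top@z+45",plane(c,(530,316),z+.045,True).round(4))
```

```text
0.07 42 [0.5803 0.1947 0.0558] mad 0.0011 top@z+45 [0.5844 0.1971 0.115 ]
0.075 44 [0.581  0.1939 0.0575] mad 0.00115 top@z+45 [0.5828 0.1926 0.12  ]
0.08 54 [0.5818 0.1923 0.0587] mad 0.00077 top@z+45 [0.5811 0.1881 0.125 ]
0.085 52 [0.5804 0.1895 0.0581] mad 0.00138 top@z+45 [0.5795 0.1835 0.13  ]
0.09 48 [0.58   0.1883 0.0582] mad 0.00122 top@z+45 [0.5779 0.179  0.135 ]
```

```bash
python3 -m crank '[[-0.1,0,0,0.6,0,0.2,-1],[-0.1,0,0,0.7,0,0.2,-1],[0,0,0,0.7,0,0.2,-1],[0,0,0,0.7,0,0,-1],[0,0,0,0.5,0,0,-1],[0,0,0,0,0,0,-1]]'; python3 go.py .507 .166 .11 18.2
```

```text
time_s: 6.8
eef_pos: [0.5068, 0.1618, 0.1929]
orientation: [0.413, 0.573, -0.571, -0.417]
contact_force: [0.3, 0.4, -1.0]
width: 0.0084
t 6.8 p [0.5068 0.1618 0.1929] w 0.0084 F [ 0.25  0.38 -1.02]
axes cols
 [[-0.31  -0.003 -0.951]
 [ 0.951  0.005 -0.31 ]
 [ 0.006 -1.     0.001]] q [ 0.31  0.03  0.05  1.58  0.01 -0.01]
turn units [-0.01 -0.03  0.07] shift units [ 0.068  1.659 -0.031]
```

```bash
python3 -m crank '[[0,0,0.07,0.07,0.4,-0.03,-1],[0,0,0,0,0.5,0,-1],[0,0,0,0,0.5,0,-1],[0,0,0,0,0.2,0,-1],[0,0,0,0,0,0,-1],[0,0,0,0,0,0,-1]]'; python3 go.py .507 .166 .108 18.2
python3 - <<'E'
from station import read_camera
from h import *
f=lambda i,x,y,w,h:cv2.resize(i[y:y+h,x:x+w],(400,400),interpolation=cv2.INTER_CUBIC)
a=read_camera("scene");b=read_camera("side")
cv2.imwrite("pics/m2.png",np.hstack([f(a["color"],350,145,80,80),f(b["color"],215,150,80,80)]))
E
```

```text
time_s: 7.55
eef_pos: [0.5102, 0.1602, 0.112]
orientation: [-0.418, -0.571, 0.571, 0.417]
contact_force: [-0.0, -0.4, 0.0]
width: 0.009
t 7.55 p [0.5102 0.1602 0.112 ] w 0.009 F [-0.02 -0.43  0.04]
axes cols
 [[-0.303  0.001 -0.953]
 [ 0.953 -0.001 -0.303]
 [-0.002 -1.    -0.001]] q [ 0.31  0.04 -0.11  1.43 -0.   -0.  ]
turn units [ 0.01 -0.12 -0.02] shift units [0.13  0.08  0.027]
```

View pics/m2.png

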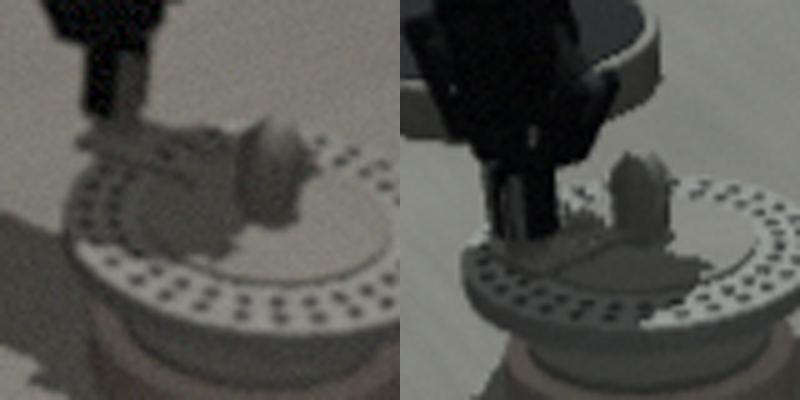

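The montage shows the clip above the plate on the robot side, with the prongs pointing at the spindle. It is level and clear of the head. I correct the 6 mm side drift and then feel downward.

```bash
python3 -m crank '[[0,-0.1,0,0.13,0.08,0.03,-1],[0,0,0,0,0,0,-1]]'; python3 go.py .507 .166 .1 18.2;python3 -m crank '[[0,0,0,0,0.08,0,-1],[0,0,0,0,0,0,-1]]'; python3 go.py .507 .166 .1 18.2
```

```text
time_s: 7.9
eef_pos: [0.507, 0.1668, 0.1087]
orientation: [0.416, 0.573, -0.572, -0.414]
contact_force: [0.2, 0.2, -1.2]
width: 0.0089
t 7.9 p [0.507  0.1668 0.1087] w 0.0089 F [ 0.16  0.25 -1.25]
axes cols
 [[-0.312  0.003 -0.95 ]
 [ 0.95  -0.001 -0.312]
 [-0.002 -1.    -0.003]] q [ 0.32  0.03 -0.12  1.42 -0.    0.  ]
turn units [ 0.03 -0.   -0.02] shift units [-0.015  0.175  0.006]
time_s: 8.15
eef_pos: [0.5069, 0.1671, 0.1046]
orientation: [0.416, 0.573, -0.572, -0.413]
contact_force: [-0.9, -0.2, -1.8]
width: 0.0094
t 8.15 p [0.5069 0.1671 0.1046] w 0.0094 F [-0.87 -0.23 -1.78]
axes cols
 [[-0.313  0.003 -0.95 ]
 [ 0.95  -0.001 -0.313]
 [-0.002 -1.    -0.003]] q [ 0.32  0.03 -0.12  1.41 -0.    0.  ]
turn units [ 0.03  0.   -0.02] shift units [-0.021  0.092  0.006]
```

```bash
python3 -m crank '[[0,0,0,-0.015,0.06,0,-1],[0,0,0,0,0.04,0,-1],[0,0,0,0,0,0,-1]]'; for i in 1; do python3 -m crank '[[0,0,0,0,0.03,0,-1],[0,0,0,0,0,0,-1]]'; done; python3 -m crank '[[0,0,0,0,0.03,0,-1],[0,0,0,0,0,0,-1]]'
```

```text
time_s: 8.52
eef_pos: [0.5072, 0.1662, 0.0992]
orientation: [0.416, 0.573, -0.572, -0.414]
contact_force: [0.0, -0.6, -1.1]
width: 0.0092
time_s: 8.78
eef_pos: [0.5073, 0.1662, 0.0976]
orientation: [0.416, 0.573, -0.572, -0.414]
contact_force: [0.8, -0.0, -0.2]
width: 0.0089
time_s: 9.02
eef_pos: [0.5075, 0.1663, 0.0968]
orientation: [0.416, 0.574, -0.572, -0.413]
contact_force: [-1.1, -0.3, 3.1]
width: 0.0091
```

```bash
python3 -m crank '[[0,0,0,0,0,0,-1],[0,0,0,0,0,0,-1]]'; python3 -m crank '[[0,0,0,0,0.02,0,-1],[0,0,0,0,0,0,-1]]'; python3 go.py .507 .166 .097 18.2; python3 -c "
from station import state
print(state()['moment'])"
```

```text
time_s: 9.28
eef_pos: [0.5075, 0.1663, 0.0971]
orientation: [0.416, 0.574, -0.572, -0.413]
contact_force: [-1.3, 0.2, 1.1]
width: 0.0089
time_s: 9.52
eef_pos: [0.5076, 0.1663, 0.0964]
orientation: [0.416, 0.574, -0.572, -0.413]
contact_force: [-1.8, -0.2, 4.6]
width: 0.0087
t 9.53 p [0.5076 0.1663 0.0964] w 0.0087 F [-1.85 -0.19  4.58]
axes cols
 [[-0.312  0.005 -0.95 ]
 [ 0.95  -0.    -0.312]
 [-0.002 -1.    -0.005]] q [ 0.32  0.04 -0.14  1.39 -0.   -0.  ]
turn units [ 0.05  0.   -0.02] shift units [-0.002 -0.013  0.013]
[0.00864714 0.28244931 0.04631429]
```

Plate contact is at TCP z of about 0.097, so the plate is about 0.083 m high, which matches the camera estimate. I ease off slightly and slide inward.

```bash
python3 -m crank '[[0.05,0,0,0,-0.015,0,-1],[0,0,0,0,0,-0.08,-1],[0,0,0,0,0,-0.08,-1],[0,0,0,0,0,0,-1]]'; python3 go.py .548 .1797 .0972 18.2;python3 -m crank '[[0,0,0,0,0,-0.08,-1],[0,0,0,0,0,-0.08,-1],[0,0,0,0,0,0,-1]]'; python3 go.py .548 .1797 .0972 18.2
```

```text
time_s: 10.02
eef_pos: [0.516, 0.1691, 0.0969]
orientation: [-0.415, -0.572, 0.573, 0.414]
contact_force: [0.1, 0.6, 2.4]
width: 0.0088
t 10.03 p [0.516  0.1691 0.0969] w 0.0088 F [0.12 0.64 2.43]
axes cols
 [[-0.312  0.001 -0.95 ]
 [ 0.95  -0.002 -0.312]
 [-0.002 -1.    -0.   ]] q [ 0.32  0.06 -0.11  1.4  -0.   -0.  ]
turn units [ 0.    0.   -0.02] shift units [ 0.002 -0.006 -0.674]
time_s: 10.4
eef_pos: [0.5243, 0.1718, 0.0969]
orientation: [-0.415, -0.573, 0.573, 0.414]
contact_force: [1.3, -0.1, 3.2]
width: 0.0088
t 10.4 p [0.5243 0.1718 0.0969] w 0.0088 F [ 1.33 -0.1   3.23]
axes cols
 [[-0.312  0.001 -0.95 ]
 [ 0.95  -0.001 -0.312]
 [-0.002 -1.    -0.   ]] q [ 0.32  0.08 -0.09  1.4  -0.   -0.  ]
turn units [ 0.    0.   -0.02] shift units [ 0.002 -0.005 -0.5  ]
```

```bash
python3 -m crank '[[0,0,0,0,-0.003,-0.05,-1],[0,0,0,0,0,0,-1]]';python3 -m crank '[[0,0,0,0,0,-0.04,-1],[0,0,0,0,0,0,-1]]';python3 -m crank '[[0,0,0,0,0,-0.04,-1],[0,0,0,0,0,0,-1]]'; python3 go.py .548 .1797 .0972 18.2
```

```text
time_s: 10.65
eef_pos: [0.5269, 0.1727, 0.0971]
orientation: [-0.415, -0.573, 0.573, 0.414]
contact_force: [0.5, 1.2, 1.9]
width: 0.0091
time_s: 10.9
eef_pos: [0.5289, 0.1733, 0.0971]
orientation: [-0.415, -0.573, 0.573, 0.414]
contact_force: [0.2, 0.5, 2.8]
width: 0.0089
time_s: 11.15
eef_pos: [0.5307, 0.1738, 0.097]
orientation: [-0.415, -0.572, 0.573, 0.414]
contact_force: [0.8, 0.2, 2.7]
width: 0.0089
t 11.15 p [0.5307 0.1738 0.097 ] w 0.0089 F [0.78 0.19 2.74]
axes cols
 [[-0.312  0.    -0.95 ]
 [ 0.95  -0.002 -0.312]
 [-0.002 -1.     0.   ]] q [ 0.32  0.1  -0.07  1.4  -0.   -0.  ]
turn units [-0.   -0.   -0.02] shift units [ 0.004 -0.005 -0.366]
```

```bash
python3 -m crank '[[0,0,0,0,-0.003,-0.04,-1],[0,0,0,0,0,0,-1]]';python3 -m crank '[[0,0,0,0,0,-0.04,-1],[0,0,0,0,0,0,-1]]';python3 -m crank '[[0,0,0,0,0,-0.04,-1],[0,0,0,0,0,0,-1]]'; python3 go.py .548 .1797 .0972 18.2
```

```text
time_s: 11.4
eef_pos: [0.5319, 0.1738, 0.0969]
orientation: [-0.415, -0.571, 0.574, 0.415]
contact_force: [0.7, -1.1, 1.7]
width: 0.0088
time_s: 11.65
eef_pos: [0.5325, 0.1739, 0.0966]
orientation: [-0.414, -0.571, 0.575, 0.415]
contact_force: [0.3, -0.5, 2.6]
width: 0.0093
time_s: 11.9
eef_pos: [0.533, 0.174, 0.0966]
orientation: [-0.414, -0.57, 0.576, 0.416]
contact_force: [-1.2, -0.3, 3.5]
width: 0.0092
t 11.9 p [0.533  0.174  0.0966] w 0.0092 F [-1.17 -0.31  3.49]
axes cols
 [[-0.312 -0.007 -0.95 ]
 [ 0.95  -0.005 -0.312]
 [-0.003 -1.     0.009]] q [ 0.32  0.11 -0.06  1.41 -0.   -0.  ]
turn units [-0.1  -0.01 -0.03] shift units [ 0.014 -0.015 -0.32 ]
```

Resistance starts at TCP x of about 0.531, about 16 mm before home. That is where the bumps should meet the neck. I push with larger steps, reading the force while pushing.

```bash
python3 -m crank '[[-0.1,0,0,0.014,-0.01,-0.08,-1]]';python3 -m crank '[[-0.05,0,0,0,-0.005,-0.1,-1]]'; python3 go.py .548 .1797 .0972 18.2
```

```text
time_s: 12.02
eef_pos: [0.535, 0.1752, 0.0965]
orientation: [-0.415, -0.571, 0.574, 0.415]
contact_force: [-11.9, -6.2, 3.3]
width: 0.0089
time_s: 12.15
eef_pos: [0.5384, 0.1761, 0.0964]
orientation: [-0.415, -0.571, 0.574, 0.414]
contact_force: [-7.3, -4.0, 5.2]
width: 0.0091
t 12.15 p [0.5384 0.1761 0.0964] w 0.0091 F [-7.27 -4.01  5.24]
axes cols
 [[-0.311 -0.001 -0.95 ]
 [ 0.95  -0.004 -0.311]
 [-0.004 -1.     0.003]] q [ 0.32  0.12 -0.05  1.4  -0.    0.  ]
turn units [-0.03 -0.01 -0.04] shift units [ 0.009 -0.016 -0.205]
```

```bash
python3 -m crank '[[-0.03,0,0,0,-0.015,-0.08,-1]]';python3 -m crank '[[0,0,0,0,-0.005,-0.06,-1]]'; python3 go.py .548 .1797 .0972 18.2
```

```text
time_s: 12.28
eef_pos: [0.542, 0.1771, 0.097]
orientation: [-0.416, -0.572, 0.574, 0.414]
contact_force: [-1.8, -2.3, 2.4]
width: 0.0091
time_s: 12.4
eef_pos: [0.5455, 0.1782, 0.0974]
orientation: [-0.416, -0.572, 0.573, 0.414]
contact_force: [-0.3, -1.1, -0.1]
width: 0.0088
t 12.4 p [0.5455 0.1782 0.0974] w 0.0088 F [-0.32 -1.13 -0.1 ]
axes cols
 [[-0.311  0.002 -0.95 ]
 [ 0.95  -0.004 -0.311]
 [-0.004 -1.    -0.   ]] q [ 0.32  0.13 -0.03  1.41 -0.    0.  ]
turn units [ 0.   -0.01 -0.05] shift units [ 0.013  0.003 -0.058]
```

```bash
python3 -m crank '[[0,0,0,0,0,-0.04,-1]]';python3 -m crank '[[0,0,0,0,0,-0.04,-1]]';python3 -m crank '[[0,0,0,0,0,-0.03,-1]]'; python3 go.py .548 .1797 .0972 18.2
```

```text
time_s: 12.52
eef_pos: [0.5469, 0.1788, 0.0973]
orientation: [-0.416, -0.571, 0.574, 0.414]
contact_force: [-10.5, -4.2, 6.6]
width: 0.0085
time_s: 12.65
eef_pos: [0.5471, 0.1789, 0.097]
orientation: [-0.415, -0.57, 0.575, 0.415]
contact_force: [-16.3, -6.1, 9.0]
width: 0.0091
time_s: 12.78
eef_pos: [0.547, 0.1789, 0.097]
orientation: [-0.414, -0.569, 0.576, 0.416]
contact_force: [-9.9, -3.9, 8.0]
width: 0.0086
t 12.78 p [0.547  0.1789 0.097 ] w 0.0086 F [-9.86 -3.95  8.01]
axes cols
 [[-0.312 -0.007 -0.95 ]
 [ 0.95  -0.006 -0.311]
 [-0.004 -1.     0.009]] q [ 0.32  0.15 -0.02  1.41 -0.    0.  ]
turn units [-0.1  -0.01 -0.04] shift units [ 0.009 -0.005 -0.025]
```

It stopped solid at TCP (0.547,0.179), 16 mm past first contact, which is home. I relax, level, open and retreat straight up.

```bash
python3 -m crank '[[-0.1,0,0,0,-0.01,0.005,-1],[-0.03,0,0,0,-0.01,0,-1],[0,0,0,0,0,0,-1]]'; python3 go.py .547 .1789 .097 18.2; python3 -m crank '[[0,0,0,0,0,0,-0.6],[0,0,0,0,0,0,-0.4],[0,0,0,0,0,0,-0.3],[0,0,0,0,0,0,-0.3]]' 20; python3 go.py .547 .1789 .097 18.2
```

```text
time_s: 13.15
eef_pos: [0.5465, 0.1789, 0.0975]
orientation: [-0.416, -0.572, 0.573, 0.413]
contact_force: [-2.5, -1.2, 0.7]
width: 0.0091
t 13.15 p [0.5465 0.1789 0.0975] w 0.0091 F [-2.52 -1.24  0.72]
axes cols
 [[-0.312  0.003 -0.95 ]
 [ 0.95  -0.003 -0.312]
 [-0.004 -1.    -0.002]] q [ 0.32  0.14 -0.03  1.4  -0.    0.  ]
turn units [ 0.02 -0.01 -0.04] shift units [-0.003  0.009 -0.009]
time_s: 13.65
eef_pos: [0.5474, 0.1795, 0.0975]
orientation: [0.416, 0.573, -0.572, -0.413]
contact_force: [-0.4, -1.1, -0.3]
width: 0.0301
t 13.65 p [0.5474 0.1795 0.0975] w 0.0301 F [-0.42 -1.1  -0.33]
axes cols
 [[-0.312  0.004 -0.95 ]
 [ 0.95  -0.002 -0.312]
 [-0.003 -1.    -0.004]] q [ 0.32  0.14 -0.03  1.4  -0.    0.  ]
turn units [ 0.04 -0.   -0.04] shift units [-0.008  0.011  0.01 ]
```

```bash
python3 -m crank '[[0,0,0,0,-0.2,0,-0.3],[0,0,0,0,-0.6,0,-0.3],[0,0,0,0,-0.8,0,-0.3],[0,0,0,0,-0.8,0.5,-0.3],[0,0,0,0,0,0.9,-0.3],[0,0,0,0,0,0.9,-0.3],[0,0,0,0,0,0,-0.3],[0,0,0,0,0,0,-0.3]]'
python3 - <<'E'
from station import read_camera
from h import *
f=lambda i,x,y,w,h:cv2.resize(i[y:y+h,x:x+w],(400,400),interpolation=cv2.INTER_CUBIC)
a=read_camera("scene");b=read_camera("side")
cv2.imwrite("pics/m3.png",np.hstack([f(a["color"],360,150,70,70),f(b["color"],225,160,70,70)]))
print(proj(a,(.581,.191,.083)),proj(b,(.581,.191,.083)))
E
```

```text
time_s: 14.65
eef_pos: [0.4352, 0.1431, 0.2264]
orientation: [0.418, 0.575, -0.571, -0.412]
contact_force: [0.1, 0.5, 0.2]
width: 0.0297
[403.3363029  188.33808962] [263.72754269 197.23714912]
```

View pics/m3.png

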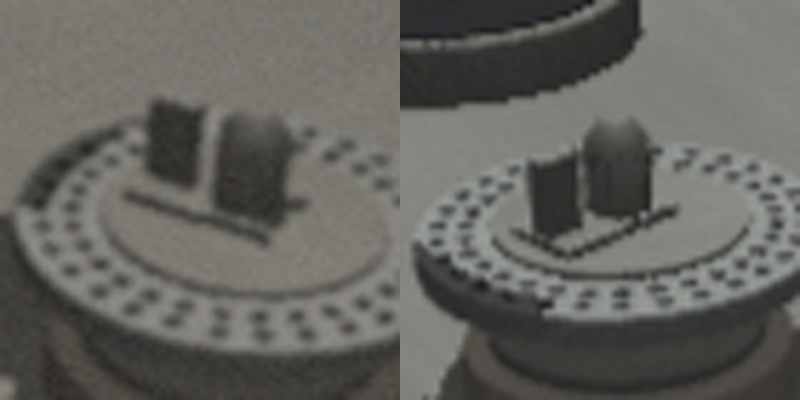

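The last picture shows the clip flat on the plate under the head. The prong tips stick out past the spindle on both sides, at crop (295,205) and (265,240), and in the side view at (655,155) and (675,210). The gripper is clear, so I hand in.

```bash
python3 -c "
from station import manip,state
s=state();print(s['time_s'],s['contact_force'],abs(s['joint_vel']).max());manip.hand_in()"
```

```text
14.75 [0.30219906 0.25145991 0.56441352] 0.014003893142493997
the job is handed in; nothing more can be done
```

The steel clip is in the groove round the spindle's neck, released and lying flat, and I handed the job in at 14.75 s. Handing in gives no verdict.

- **Plate height:** I took the clip from the tray by its tab and felt for the hub plate. It is about 83 mm above the table, which agreed with the camera estimate of about 82 mm.
- **Snap:** the push built to about 13 N and dropped. The clip then stopped solid about 16 mm past first contact, where home should be.
- **Highest load I read:** about 20 N in all, roughly 17 N of push and 9 N vertical at the stop, against the 35 N limit. This is the force on the tool at the end of each move, so prong squeeze and short peaks within a move would not show.
- **Last pictures:** the clip is flat under the head with both prong tips past the spindle, and the gripper is clear and reads no contact. I did not measure the final bore centring by camera; it rests on the snap, the hard stop and these pictures.
- **Other objects:** I never touched the jar, block, washer or green clips, but I did not re-measure where they stand afterwards.
- **Disagreements:** early camera estimates of the clip's heading ran from -11 to -15 degrees, and the two cameras differed by up to about 14 mm on the tray and clip. Wrist views and touch settled the clip's position before the grasp and slide.

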